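Start the right cure for the print in the curing station

TASK

Start the curing station for the resin print that stands on its turntable: with the amber hood still open, turn the dial clockwise from off to the mark for that print - one dot for the flat disc, two dots for the standing figure, three dots for the round tower - and then swing the hood down fully shut, which switches the lamp on. Leave all three prints standing where they are.

Things in the scene. Friction and masses are not known exactly. Their poses are not given: they have to be found in the camera images.
- station: UV curing station for small resin prints, fixed to the desk: a low dark base 185 (x) x 280 (y) mm with an open chamber on its right (-y) part and a pale control housing, 105 mm wide and 40 mm high, on its left (+y) part. Origin: centre of the underside; x points from its front (lip side) to its rear (hinge side), y to its left, z up
- plate_centre (a point): centre of the top of the round aluminium turntable plate (112 mm across, fixed, top 16 mm above the desk) in the chamber; the print to be cured stands within about 15 mm of it. At (0, -55, 16) mm in the station's frame
- dial (a joint): selector dial, upright axis, clicks into four positions: 0 = off (hollow ring mark, pointer to the station's rear, +x), 0.5 = one dot, 1.0 = two dots, 1.5 rad = three dots (pointer to the right, -y, nearly towards the chamber). Values grow clockwise seen from above; white pointer line on one end of the bar; about 0.08 N m takes it over a click. It starts at off
- dial_grip (a point): point on the dial's axis at the middle of the height of its bar grip, 58 mm above the desk; x axis turns with the dial and points along the bar to the pointer end. The black bar is 44 mm long, 11 mm wide, and stands from 47 to 69 mm above the desk on a round skirt 48 mm across. At (-30, 90, 58) mm in the station's frame
- hood (a joint): angle of the hood, a clear amber cover 150 (x) x 160 (y) x 75 mm high with 3 mm walls (front face of its front wall 150 mm from the hinge): 0 = fully shut, 1.45 rad = fully open (leaning back); stiff hinge, stays where it is left, about 2 to 3 N at the lip moves it
- hood_hinge (a point): middle of the hood's hinge line, which runs along the station's y, at (75, -55, 14) mm in the station's frame; fixed
- hood_lip (a point): middle of the upper face of the black lip (80 mm along y, 8 mm thick) that sticks out 24 mm from the bottom edge of the hood's front wall. Hood shut: at (-162, 0, 8) mm from the hinge point in station axes; it turns about the hinge with the hood. Open, the lip stands upright on top; the corner of lip and wall then faces rear and up: a closed fingertip set in it can draw the hood forward and down
- disc: flat grey resin disc, 30 mm across, 4 mm high, loose; origin at the centre of its underside
- figure: grey resin figure on a round 26 mm base, 34 mm high, loose; origin at the centre of its underside
- tower: grey resin model of a round tower with battlements, 37 mm across at the foot, 53 mm high, loose; origin at the centre of its underside
- print_plate: aluminium plate 85 (x) x 160 (y) mm, top 16 mm above the desk, on the cutting mat; the two prints that wait their turn stand on it. Origin: centre of its underside
Not all that is in view belongs to the job. Leave any turquoise look-alike of the tower alone.

How it is judged:
By the outcome, as a careful person would: the job done as asked, in the order asked, and still so for the second after the job is handed in, with the robot touching nothing.
It also fails if it takes over 48 s, if anything falls off the work surface, if the arm or the gripper's body presses on something with over 40 N, if the wrist force passes 120 N, or if a joint passes its speed limit or range.

ROBOT

A 7-joint arm with a two-finger parallel gripper is mounted at the origin on a cart in front of the work surface, level with it; the furniture and walls round the work are solid. World frame = base frame: x ahead of the robot, y to its left, z up, the work surface at z = 0. Lengths are in mm, angles in rad, forces in N, time in s.
With the tool pointing down it reaches from about 400 to 875 mm from the base axis. Payload 4.4 kg.
Tool frame: the origin (TCP) lies at the very end of the fingers, on their centre line; the grasp point (between the pads) lies 19 mm behind it; z points along the fingers, y is the line along which they close (so a half turn about z gives the same grasp; the last joint's range is limited). The gripper opens to 85 mm and grips with 20 to 120 N. Pads are 22 mm wide; open, the fingers measure 114 mm over their backs; the gripper's body (76 mm by 85 mm) begins 54 mm behind the grasp point. The pads swing forward as they close: fully open they stand 13 mm farther back than shut.
Start: joints at [-1.322, 0.628, 0.038, 1.517, -0.027, 0.996, -0.02], TCP at [201.233, 618.08, 231.313] pointing down, gripper open.
Joint ranges: [-3.06, 3.06], [-0.37, 2.12], [-1.25, 1.32], [0.18, 2.47], [-1.1, 4.24], [0.23, 1.98], [-2.94, 2.94]. Speed limits (rad/s): [2.57, 2.57, 3.14, 3.14, 3.14, 3.14, 3.14].

INTERFACE

Orientations are given as [roll, pitch, yaw] about the fixed x, y, z axes, in that order (R = Rz(yaw) Ry(pitch) Rx(roll)).
In Python, from cell import status, get_image, ctrl, models gives the robot as it stands.
- The arm moves only by the shell command python3 -m handwheel 'ROWS' [OPENING]. ROWS is JSON, a list of rows, each an object with "delta_pos": the shift along the world's x, y, z in cm, a list of three; "yaw": the turn about the world's z in rad. A call has 1 to 10 rows; each row shifts and turns the commanded pose from where the row before left it; what a row does not reach is not made up. A row lasts 1/12 s, in which the tool goes at most 41.7 mm and 7.16 degrees, less where a joint would pass 70% of its speed; a pose out of reach is approached as far as the arm can. A call is refused whole if a number of a shift passes 4.17 or a number of a turn 0.125, either way. A call with a gripper value outside its range is refused whole. OPENING is the opening, from -1 (shut) to 1 (fully open), set as the call begins (- or left out, the last holds). The fingers move at their own pace and stop on an object; the grip force is fixed at half the most. Time passes only in rows, so rows that do not move let the fingers close. It gives the time, the measured TCP pose, the force, the opening and the grip force at its end, in the units of the state.
- status.read_state(): the state, without advancing time (a new reading comes with each control period).
- get_image(name): name is "scene" or "side" or "wrist"; returns a dict with "color" (400x640x3 uint8, red, green, blue), "z_map" (400x640 float32, mm along the optical axis (not along the pixel's ray), 0 where there is no reading), "fx", "fy", "cx", "cy" (pixels), "k1" (the pictures are not rectified: a ray, as slopes to the right and down, at radius r is drawn at 1 + k1 r^2 times it, then the intrinsics apply), "position" and "rotation" of the camera in the world; the wrist camera has in their place "hand_eye" (4x4, takes a point from camera to tool coordinates, whose origin is the TCP and whose axes are the flange's). Camera axes: x right, y up, looking along -z (the intrinsics and any distortion apply to the point x, -y, -z); pixel columns grow to the right and rows downward; lengths in mm; the calibration is good to about 2 mm. A picture is of the moment at which its call begins: read the wrist's pose just before it.
- ctrl.finish_job(): hands the job in; it is judged then, once.
Trained networks look in a picture, given as the dict that the camera call returned (one of the last four; its "shot" number tells which), for a name from the list of things; names that differ only in an ending like _2 or _b are one class to them, and where a whole thing is asked for, a point or a joint stands for the part that bears it (a point fixed in the world has none). Each returns a list of dicts, best first, with "score" (0 to 1); they miss things now and then, are a little off and sometimes report something else, mostly with a low value. They report only what shows in the picture. A call takes as long as a camera call. They do not tell look-alikes from the thing itself.
- models.boxes_of(picture, name): "rect" ([left, top, right, bottom] in pixels, round what is visible of it).
The state is a dict: "clock": time; "qpos": joint angles; "qd": joint speeds; "tau": joint torques, N m; "eef_pos": TCP position; "tool_rot": TCP orientation; "force": force on the tool from outside, world axes, zero at the start; "torque": the same for the moment, N m; "width": finger opening in mm; "gripper_force": force on a finger pad.
Only numpy, scipy, OpenCV 4.12 (cv2) and the standard library are available. Lean on these libraries where they do the work, as an engineer would, in place of code of your own. Each camera call takes 0.05 s, during which the arm holds its last target. There are 200 camera calls.

## Working session

There is one attempt and no reset: what is moved stays moved. The work goes in short steps, Python scripts to look and compute and a shell command to move; the robot and the scene stay as the last step left them, time stands still between calls to the robot, and variables do not carry over. Pictures are saved under pics/ and viewed, at most 10 in all, crops included, and the job is handed in when it is done.

```bash
mkdir -p pics; cat > h.py <<'E'
import numpy as np, cv2
from cell import status, get_image, ctrl, models
def save(p,n): cv2.imwrite('pics/'+n,p['color'][:,:,::-1])
def world(p,u,v,z=None,T=None):
    "pixel->world; by depth map (z None) or by plane height z"
    K=np.array([[p['fx'],0,p['cx']],[0,p['fy'],p['cy']],[0,0,1]])
    s=cv2.undistortPoints(np.array([[[u,v]]],float),K,np.array([p['k1'],0,0,0.]))[0,0]
    d=np.array([s[0],-s[1],-1.])
    if T is None: R=np.array(p['rotation']);o=np.array(p['position'])
    else: R=T[:3,:3];o=T[:3,3]
    if R.shape!=(3,3): print('rot shape',R)
    w=R@d
    k=p['z_map'][int(round(v)),int(round(u))] if z is None else (z-o[2])/w[2]
    return o+k*w
E
python3 - <<'E'
from h import *
s=status.read_state();print(s['clock'],s['eef_pos'],s['tool_rot'],s['width'])
for c in('scene','side'):
    p=get_image(c);save(p,c+'1.png');print(c,p['position'],p['rotation'])
    for n in('station','dial','hood','hood_lip','disc','figure','tower','print_plate'):
        for b in models.boxes_of(p,n)[:3]:
            r=b['rect'];u,v=(r[0]+r[2])/2,(r[1]+r[3])/2
            print(n,round(b['score'],2),np.round(r),np.round(world(p,u,v)))
E
```

```text
0.0 [201.01521773 617.47992285 230.38186582] [-3.13968544e+00  4.43172870e-06  2.82681154e+00] 85.70593746649844
scene [-111.04696886 1043.71916206  955.89747652] [ 0.90868754  0.01953481 -2.5907465 ]
rot shape [ 0.90868754  0.01953481 -2.5907465 ]
station 0.3 [329. 155. 378. 208.] [4055. 5210. 5122.]
rot shape [ 0.90868754  0.01953481 -2.5907465 ]
dial 0.31 [256. 279. 266. 295.] [2979. 4134. 4046.]
rot shape [ 0.90868754  0.01953481 -2.5907465 ]
disc 0.19 [237. 269. 272. 311.] [2990. 4145. 4057.]
rot shape [ 0.90868754  0.01953481 -2.5907465 ]
tower 0.44 [319. 268. 327. 284.] [3141. 4296. 4208.]
rot shape [ 0.90868754  0.01953481 -2.5907465 ]
print_plate 0.6 [239. 272. 269. 310.] [2992. 4147. 4059.]
side [527.21205908 753.09371062 669.10713769] [0.85156192 0.00594879 3.08808196]
rot shape [0.85156192 0.00594879 3.08808196]
station 0.64 [239.  97. 326. 208.] [-3109. -2883. -2967.]
rot shape [0.85156192 0.00594879 3.08808196]
dial 0.73 [297. 168. 312. 185.] [-2576. -2350. -2434.]
rot shape [0.85156192 0.00594879 3.08808196]
hood 0.92 [236.  94. 279. 173.] [-2607. -2381. -2465.]
rot shape [0.85156192 0.00594879 3.08808196]
hood_lip 0.77 [240.  97. 278. 173.] [-2630. -2404. -2488.]
rot shape [0.85156192 0.00594879 3.08808196]
disc 0.43 [283. 154. 293. 163.] [-3012. -2786. -2870.]
rot shape [0.85156192 0.00594879 3.08808196]
figure 0.66 [336. 327. 344. 343.] [-1548. -1322. -1406.]
rot shape [0.85156192 0.00594879 3.08808196]
figure 0.63 [237.  95. 327. 205.] [-3144. -2918. -3002.]
rot shape [0.85156192 0.00594879 3.08808196]
tower 0.84 [381. 271. 401. 302.] [-1659. -1433. -1517.]
rot shape [0.85156192 0.00594879 3.08808196]
tower 0.56 [336. 279. 356. 308.] [-1649. -1423. -1507.]
rot shape [0.85156192 0.00594879 3.08808196]
tower 0.38 [238.  96. 329. 206.] [-3126. -2900. -2984.]
rot shape [0.85156192 0.00594879 3.08808196]
print_plate 0.58 [315. 280. 364. 359.] [-1681. -1455. -1539.]
```

Rotation is rpy; fix that, and view both images.

```bash
sed -i "s/    if R.shape.*/    if R.shape==(3,): R=Rot.from_euler('xyz',R).as_matrix()/; 1a from scipy.spatial.transform import Rotation as Rot" h.py
python3 - <<'E'
from h import *
p=get_image('side')
for n,u,v in(('dial',304,176),('disc',288,158),('fig',340,335),('tow',391,286),('tow2',346,293),('pp',340,320)):print(n,world(p,u,v).round())
E
```

```text
dial [515. -36.  58.]
disc [ 558. -178.   17.]
fig [466. 401.  33.]
tow [357. 313.  50.]
tow2 [448. 331.  61.]
pp [461. 360.  16.]
```

View pics/side1.png

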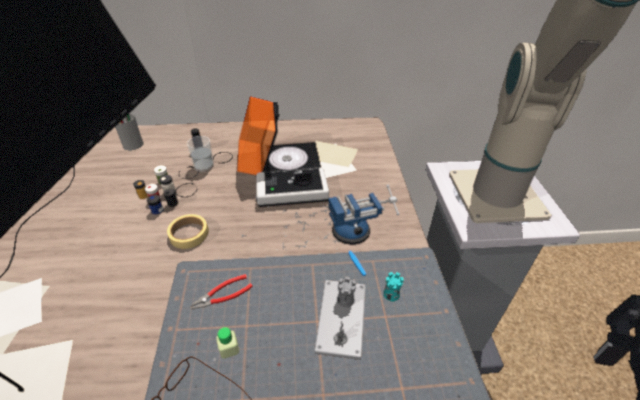

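View pics/scene1.png

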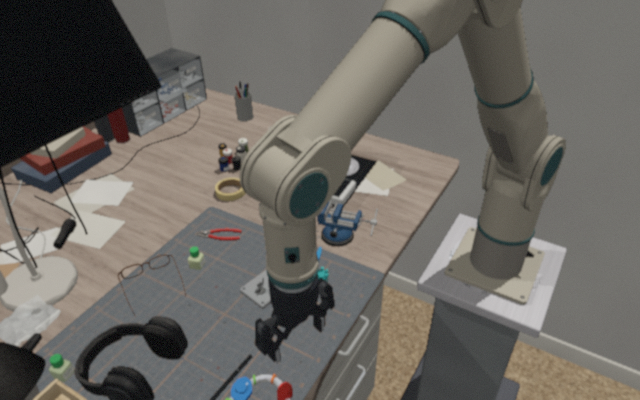

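The side view shows the grey tower (346,293) and the figure (340,335) waiting on the print plate, with the turquoise look-alike at (393,286). So the disc must be on the turntable (288,158). The dial is at about (304,176) and the hood is open at (258,135). The scene view is mostly blocked by the arm. I'll move over the station and look with the wrist camera.

```bash
R='';python3 -m handwheel '[{"delta_pos":[1.5,-3.4,0.3],"yaw":0.015},{"delta_pos":[1.5,-3.4,0.3],"yaw":0.015},{"delta_pos":[1.5,-3.4,0.3],"yaw":0.015},{"delta_pos":[1.5,-3.4,0.3],"yaw":0.015},{"delta_pos":[1.5,-3.4,0.3],"yaw":0.015},{"delta_pos":[1.5,-3.4,0.3],"yaw":0.015},{"delta_pos":[1.5,-3.4,0.3],"yaw":0.015},{"delta_pos":[1.5,-3.4,0.3],"yaw":0.015},{"delta_pos":[1.5,-3.4,0.3],"yaw":0.015},{"delta_pos":[1.5,-3.4,0.3],"yaw":0.015}]' 1
python3 -m handwheel '[{"delta_pos":[1.5,-3.4,0.3],"yaw":0.015},{"delta_pos":[1.5,-3.4,0.3],"yaw":0.015},{"delta_pos":[1.5,-3.4,0.3],"yaw":0.015},{"delta_pos":[1.5,-3.4,0.3],"yaw":0.015},{"delta_pos":[1.5,-3.4,0.3],"yaw":0.015},{"delta_pos":[1,-3.4,0.3],"yaw":0.015},{"delta_pos":[1,-3.4,0.3],"yaw":0.015},{"delta_pos":[1,-3.4,0.3],"yaw":0.015},{"delta_pos":[1,-3.4,0.3],"yaw":0.015},{"delta_pos":[0,-2,0],"yaw":0.015}]'
python3 - <<'E'
from h import *
s=status.read_state()
T=np.eye(4);T[:3,:3]=Rot.from_euler('xyz',s['tool_rot']).as_matrix();T[:3,3]=s['eef_pos'];np.save('T.npy',T)
p=get_image('wrist');save(p,'w1.png');C=T@np.array(p['hand_eye'])
for n in('station','dial','hood','hood_lip','disc','figure','tower'):
    for b in models.boxes_of(p,n)[:2]:
        r=b['rect'];u,v=(r[0]+r[2])/2,(r[1]+r[3])/2
        print(n,round(b['score'],2),np.round(r),np.round(world(p,u,v,T=C)))
import pickle;pickle.dump((p,C),open('w1.pkl','wb'))
E
```

```text
clock: 1.78
eef_pos: [351.8, 276.5, 261.8]
tool_rot: [3.141, 0.001, 2.978]
force: [0.8, 0.6, -0.4]
width: 85.5
gripper_force: 0.0
clock: 2.62
eef_pos: [468.2, -52.3, 289.2]
tool_rot: [-3.14, 0.004, 3.123]
force: [0.1, -0.2, 0.3]
width: 85.1
gripper_force: 0.0
station 0.86 [114. 149. 368. 371.] [ 617. -171.   11.]
dial 0.69 [305. 185. 345. 227.] [515. -46.  67.]
hood 0.76 [113. 266. 294. 370.] [465. -96. 332.]
hood_lip 0.59 [114. 268. 293. 371.] [467. -97. 332.]
figure 0.24 [117. 148. 369. 372.] [ 617. -168.   11.]
tower 0.93 [593. 125. 640. 158.] [446. 298.  49.]
tower 0.75 [590.  30. 640.  73.] [348. 282.  34.]
```

View pics/w1.png

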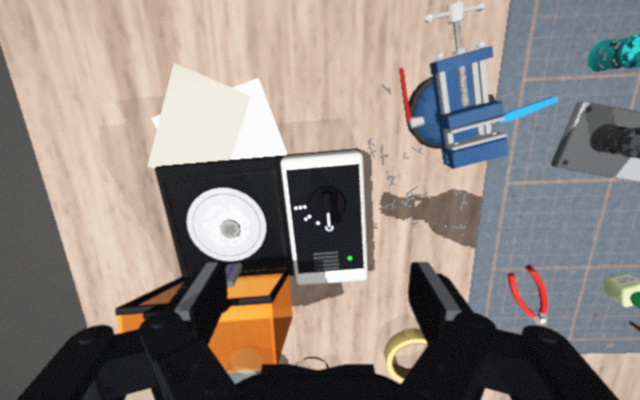

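The wrist view shows the disc at (231,229) on the turntable plate (227,226). The dial bar is at (327,207), with its pointer at the rear ring mark (329,228). The housing corners are at about (282,155), (361,150), (367,280) and (290,283). The hood is open at lower left.

```bash
python3 - <<'E'
from h import *
import pickle;p,C=pickle.load(open('w1.pkl','rb'))
im=p['color'];hsv=cv2.cvtColor(im,cv2.COLOR_RGB2HSV)
# housing pale region
m=((hsv[:,:,2]>150)&(hsv[:,:,1]<40)).astype(np.uint8);m[:,:272]=0;m[:,380:]=0;m[:140]=0;m[295:]=0
n,l,st,c=cv2.connectedComponentsWithStats(m);i=1+st[1:,4].argmax();pts=np.argwhere(l==i)[:,::-1]
W=np.array([world(p,u,v,40,C)[:2] for u,v in pts],np.float32);print('housing',cv2.minAreaRect(W))
# white plate
m=((hsv[:,:,2]>120)&(hsv[:,:,1]<50)).astype(np.uint8);m[:,:170]=0;m[:,275:]=0;m[:180]=0;m[268:]=0
n,l,st,c=cv2.connectedComponentsWithStats(m);i=1+st[1:,4].argmax();pts=np.argwhere(l==i)[:,::-1]
W=np.array([world(p,u,v,16,C)[:2] for u,v in pts],np.float32);print('plate',cv2.minEnclosingCircle(W))
for n,u,v in(('disc',231,229),('ptr',329,228),('h1',325,255)):print(n,world(p,u,v,T=C).round(1))
# bar via depth: points with z in 60..75
P=[]
for v in range(180,235):
  for u in range(300,355):
    w=world(p,u,v,T=C)
    if 60<w[2]<76:P.append(w)
P=np.array(P);print('bar',len(P),P.mean(0),cv2.minAreaRect(P[:,:2].astype(np.float32)))
cv2.imwrite('pics/w1c.png',cv2.resize(im[140:380,110:390,::-1],None,fx=2.5,fy=2.5,interpolation=2))
E
```

```text
housing ((548.60107421875, -43.67354965209961), (184.9434356689453, 104.08149719238281), 4.206668376922607)
plate ((559.572265625, -185.46292114257812), 56.923362731933594)
disc [ 563.6 -178.    19.8]
ptr [555.7 -40.5  40. ]
h1 [596.7 -46.2  38.7]
bar 302 [518.34027327 -43.09462048  67.23676443] ((519.4354248046875, -42.96930694580078), (43.29262161254883, 10.87375545501709), 4.133584499359131)
```

View pics/w1c.png

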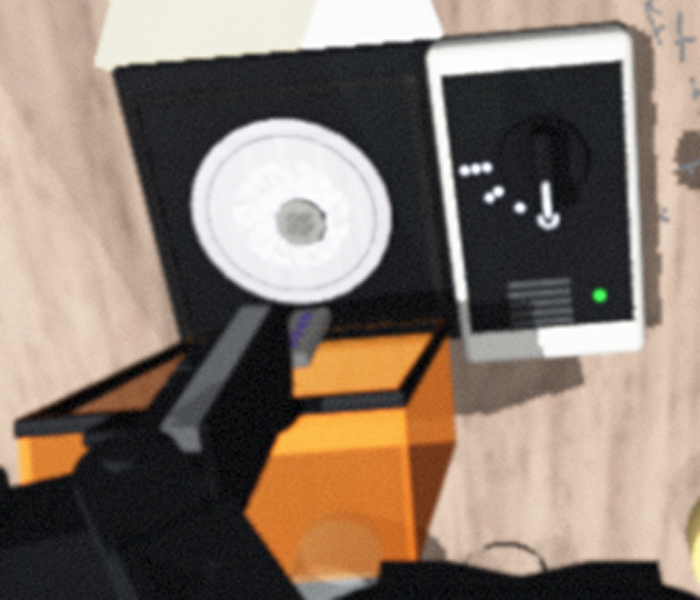

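Station yaw is 0.073 rad. The plate-to-dial vector matches the model to within 0.5 mm, so the station origin is (555.3, -130.8). The disc is on the plate, so the target is one dot. Next I'll descend over the dial.

```bash
python3 -m handwheel '[{"delta_pos":[1,0.2,-3],"yaw":0.018},{"delta_pos":[1,0.2,-3.4],"yaw":0.018},{"delta_pos":[1,0.2,-3.4],"yaw":0.018},{"delta_pos":[1,0.2,-3.4],"yaw":0.018},{"delta_pos":[1.1,0.1,-3.4],"yaw":0.018},{"delta_pos":[0,0,-2.4]},{"delta_pos":[0,0,0]},{"delta_pos":[0,0,0]}]' 0
```

```text
schema error: expected keys delta_pos, yaw
```

```bash
python3 -m handwheel '[{"delta_pos":[1,0.2,-3],"yaw":0.018},{"delta_pos":[1,0.2,-3.4],"yaw":0.018},{"delta_pos":[1,0.2,-3.4],"yaw":0.018},{"delta_pos":[1,0.2,-3.4],"yaw":0.018},{"delta_pos":[1.1,0.1,-3.4],"yaw":0.018},{"delta_pos":[0,0,-2.4],"yaw":0},{"delta_pos":[0,0,0],"yaw":0},{"delta_pos":[0,0,0],"yaw":0}]' 0
```

```text
clock: 3.68
eef_pos: [516.2, -38.0, 97.5]
tool_rot: [3.141, -0.003, -3.065]
force: [0.3, -0.2, 0.9]
width: 42.7
gripper_force: 0.0
```

```bash
python3 -m handwheel '[{"delta_pos":[0.3,-0.5,-1.2],"yaw":0},{"delta_pos":[0,0,-2],"yaw":0},{"delta_pos":[0,0,-1.4],"yaw":0},{"delta_pos":[0,0,0],"yaw":0},{"delta_pos":[0,0,0],"yaw":0}]' 0
python3 -m handwheel '[{"delta_pos":[0,0,0],"yaw":0},{"delta_pos":[0,0,0],"yaw":0},{"delta_pos":[0,0,0],"yaw":0},{"delta_pos":[0,0,0],"yaw":0},{"delta_pos":[0,0,0],"yaw":0},{"delta_pos":[0,0,0],"yaw":0}]' -1
```

```text
clock: 4.1
eef_pos: [520.8, -44.2, 53.1]
tool_rot: [-3.141, 0.001, -3.067]
force: [-0.6, -0.4, 1.0]
width: 42.7
gripper_force: 0.0
clock: 4.6
eef_pos: [521.1, -41.6, 53.9]
tool_rot: [3.139, 0.002, -3.065]
force: [-1.4, 5.1, 7.8]
width: 9.3
gripper_force: 61.5
```

```bash
python3 -m handwheel '[{"delta_pos":[0,0,0],"yaw":-0.1},{"delta_pos":[0,0,0],"yaw":-0.1},{"delta_pos":[0,0,0],"yaw":-0.1},{"delta_pos":[0,0,0],"yaw":-0.1},{"delta_pos":[0,0,0],"yaw":-0.1},{"delta_pos":[0,0,0],"yaw":0},{"delta_pos":[0,0,0],"yaw":0},{"delta_pos":[0,0,0],"yaw":0}]'
```

```text
clock: 5.27
eef_pos: [521.0, -42.0, 53.9]
tool_rot: [3.139, 0.001, 2.718]
force: [-1.8, 3.9, 7.9]
width: 9.0
gripper_force: 61.5
```

Turned 0.5 rad. I'll release, rise and check the dial.

```bash
python3 -m handwheel '[{"delta_pos":[0,0,0],"yaw":0},{"delta_pos":[0,0,0],"yaw":0},{"delta_pos":[0,0,0],"yaw":0},{"delta_pos":[0,0,0],"yaw":0},{"delta_pos":[0,0,3],"yaw":0},{"delta_pos":[0,0,4],"yaw":0.05},{"delta_pos":[-0.4,0,4],"yaw":0.1},{"delta_pos":[-0.4,0,4],"yaw":0.1},{"delta_pos":[-0.4,0,4],"yaw":0.1},{"delta_pos":[-0.4,0,3],"yaw":0.1}]' 0
python3 - <<'E'
from h import *
s=status.read_state()
T=np.eye(4);T[:3,:3]=Rot.from_euler('xyz',s['tool_rot']).as_matrix();T[:3,3]=s['eef_pos']
p=get_image('wrist');C=T@np.array(p['hand_eye'])
P=[]
b=models.boxes_of(p,'dial');print(b[:2])
r=[int(x) for x in b[0]['rect']] if b else [250,100,420,260]
for v in range(max(0,r[1]-10),r[3]+10):
  for u in range(r[0]-10,r[2]+10):
    w=world(p,u,v,T=C)
    if 60<w[2]<76:P.append(w)
P=np.array(P);print('bar',len(P),P.mean(0),cv2.minAreaRect(P[:,:2].astype(np.float32)))
save(p,'w2.png')
E
```

```text
clock: 6.1
eef_pos: [504.6, -44.5, 275.6]
tool_rot: [-3.141, 0.003, -3.112]
force: [1.2, -0.1, -0.3]
width: 42.5
gripper_force: 0.0
[{'rect': [300.7, 160.5, 342.3, 202.1], 'score': 0.72}]
bar 365 [518.79786999 -42.88741498  67.09882427] ((520.1008911132812, -42.99119567871094), (11.191692352294922, 43.99369812011719), 65.7407455444336)
```

View pics/w2.png

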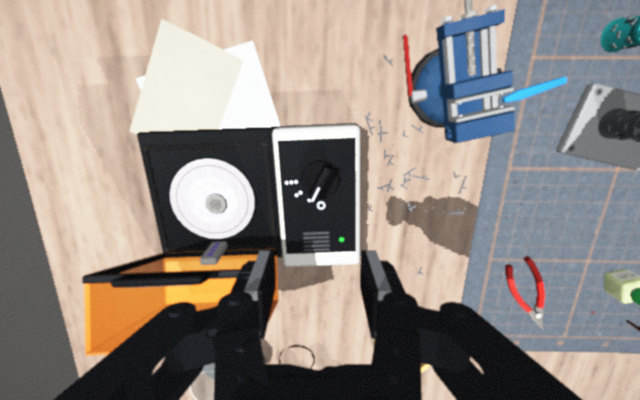

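The dial bar is now 0.497 rad clockwise of off, which is the one-dot mark, and the disc still stands at (217,204). Next I'll measure the open lip and work out the drawing arc.

```bash
cat > arc.py <<'E'
from h import *
yaw=0.073;ex=np.array([np.cos(yaw),np.sin(yaw)]);hinge=np.array([634.0,-180.3])
def tip(th,c=4,w=22):
    s,k=np.sin(th),np.cos(th);a=w*k+c
    x=-150*k+8*s-a*k+w/2;z=14+150*s+8*k+a*s
    return np.array([*(hinge+x*ex),z])
E
python3 - <<'E'
from arc import *
s=status.read_state()
T=np.eye(4);T[:3,:3]=Rot.from_euler('xyz',s['tool_rot']).as_matrix();T[:3,3]=s['eef_pos']
p=get_image('wrist');C=T@np.array(p['hand_eye']);print('cam in tool',np.array(p['hand_eye'])[:3,3])
V,U=np.mgrid[240:290,80:240]
P=np.array([world(p,u,v,T=C) for u,v in zip(U.ravel(),V.ravel())])
L=(P-[*hinge,14])
x=L[:,0]*ex[0]+L[:,1]*ex[1];y=-L[:,0]*ex[1]+L[:,1]*ex[0]
for lo in range(60,230,10):
    m=(L[:,2]+14>lo)&(L[:,2]+14<=lo+10)
    if m.sum()>5:print(lo,m.sum(),'x',np.percentile(x[m],[2,50,98]).round(),'y',np.percentile(y[m],[2,98]).round())
print('purple',world(p,214,252,T=C),world(p,216,245,T=C))
prev=None
for th in np.arange(1.45,-.01,-.145):
    t=tip(th);print(round(th,3),t.round(1),'' if prev is None else (t-prev).round(1));prev=t
E
```

```text
cam in tool [  80.52285675   -1.4401518  -141.89754143]
60 181 x [-18. -10.  -0.] y [-78.  10.]
70 62 x [-22. -14.  -5.] y [-78. -76.]
80 63 x [-26. -19. -10.] y [-79. -76.]
90 66 x [-30. -22. -15.] y [-79. -75.]
100 56 x [-33. -27. -19.] y [-78. -75.]
110 60 x [-36. -31. -26.] y [-80. -75.]
120 40 x [-40. -36. -32.] y [-80. -76.]
130 32 x [-43. -40. -36.] y [-80. -76.]
140 17 x [-47. -44. -42.] y [-80. -76.]
150 1469 x [-50. -41. -32.] y [-78.  63.]
160 869 x [-54. -33. -28.] y [-71.  56.]
170 965 x [-57. -54. -48.] y [-37.  40.]
180 16 x [-54. -52. -51.] y [-32.  15.]
purple [ 621.15657104 -175.84725078   55.25159297] [ 620.91702516 -179.07708389   36.15424632]
1.45 [ 634.1 -180.3  170.5] 
1.305 [ 610.8 -182.   170.3] [-23.3  -1.7  -0.2]
1.16 [ 587.5 -183.7  166.4] [-23.4  -1.7  -3.8]
1.015 [ 564.6 -185.4  158.9] [-22.8  -1.7  -7.5]
0.87 [ 542.9 -187.   147.7] [-21.7  -1.6 -11.2]
0.725 [ 523.  -188.4  133. ] [-19.9  -1.5 -14.7]
0.58 [ 505.5 -189.7  115.2] [-17.5  -1.3 -17.9]
0.435 [ 491.  -190.8   94.6] [-14.5  -1.1 -20.6]
0.29 [ 479.9 -191.6   71.7] [-11.1  -0.8 -22.8]
0.145 [ 472.7 -192.1   47.3] [ -7.3  -0.5 -24.4]
-0.0 [ 469.4 -192.3   22. ] [ -3.2  -0.2 -25.3]
```

The hood stands at about 1.25 rad rather than 1.45: the lip tip measures at x=-54, z=178 from the hinge, which matches 1.25. I'll close the gripper and hover behind the lip.

```bash
python3 -m handwheel '[{"delta_pos":[2,-2.7,-0.8],"yaw":0.022},{"delta_pos":[2,-2.8,-1.1],"yaw":0.022},{"delta_pos":[2.1,-2.8,-1.2],"yaw":0},{"delta_pos":[2.1,-2.8,-1.2],"yaw":0},{"delta_pos":[2.1,-2.8,-1.2],"yaw":0},{"delta_pos":[0,0,0],"yaw":0},{"delta_pos":[0,0,0],"yaw":0},{"delta_pos":[0,0,0],"yaw":0}]' -1
python3 - <<'E'
from arc import *
prev=None
for th in np.arange(1.25,-.01,-.0625):
    t=tip(th);print(round(th,3),t.round(1),'' if prev is None else (t-prev).round(1));prev=t
E
```

```text
clock: 6.92
eef_pos: [606.0, -182.2, 215.4]
tool_rot: [3.14, -0.004, -3.073]
force: [0.2, -0.2, 0.2]
width: 0.2
gripper_force: 0.0
1.25 [ 601.9 -182.6  169.2] 
1.188 [ 591.9 -183.4  167.4] [-10.1  -0.7  -1.8]
1.125 [ 581.9 -184.1  165. ] [-10.   -0.7  -2.5]
1.062 [ 572.  -184.8  161.8] [-9.9 -0.7 -3.2]
1.0 [ 562.3 -185.5  157.9] [-9.7 -0.7 -3.9]
0.938 [ 552.8 -186.2  153.4] [-9.5 -0.7 -4.5]
0.875 [ 543.6 -186.9  148.2] [-9.2 -0.7 -5.2]
0.812 [ 534.8 -187.6  142.3] [-8.9 -0.6 -5.9]
0.75 [ 526.3 -188.2  135.8] [-8.5 -0.6 -6.5]
0.688 [ 518.2 -188.8  128.7] [-8.1 -0.6 -7.1]
0.625 [ 510.7 -189.3  121. ] [-7.6 -0.6 -7.7]
0.562 [ 503.6 -189.8  112.8] [-7.1 -0.5 -8.2]
0.5 [ 497.1 -190.3  104.1] [-6.5 -0.5 -8.7]
0.438 [ 491.2 -190.7   94.9] [-5.9 -0.4 -9.2]
0.375 [ 486.  -191.1   85.3] [-5.2 -0.4 -9.6]
0.312 [ 481.4 -191.5   75.4] [ -4.6  -0.3 -10. ]
0.25 [ 477.5 -191.7   65.1] [ -3.9  -0.3 -10.3]
0.188 [ 474.4 -192.    54.6] [ -3.2  -0.2 -10.5]
0.125 [ 472.  -192.1   43.9] [ -2.4  -0.2 -10.7]
0.062 [ 470.3 -192.3   33. ] [ -1.7  -0.1 -10.9]
0.0 [ 469.4 -192.3   22. ] [ -0.9  -0.1 -11. ]
```

```bash
python3 - <<'E'
from arc import *
p=get_image('side');cv2.imwrite('pics/s2.png',cv2.resize(p['color'][60:220,200:420,::-1],None,fx=3,fy=3,interpolation=2))
E
```

```text
(no output)
```

View pics/s2.png

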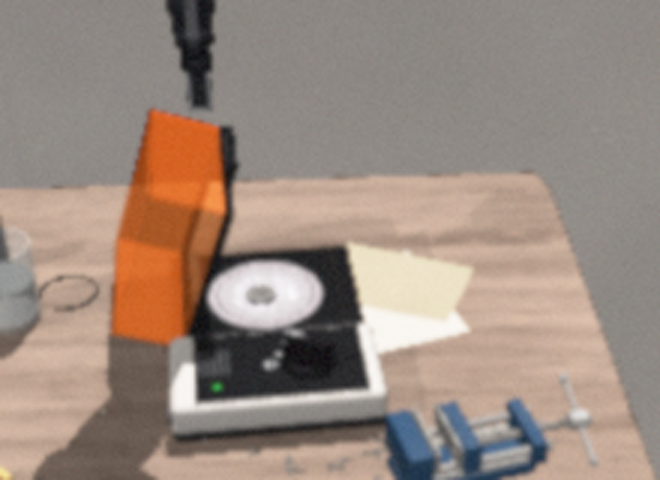

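The closed fingertip (200,105) hovers just behind the lip (228,150) and above the front wall. I'll descend into the corner and draw forward.

```bash
python3 -m handwheel '[{"delta_pos":[0.2,0,-1.5],"yaw":0},{"delta_pos":[0,0,-1.7],"yaw":0},{"delta_pos":[0,0,-1.1],"yaw":0},{"delta_pos":[0,0,0],"yaw":0},{"delta_pos":[0,0,0],"yaw":0}]'
python3 -m handwheel '[{"delta_pos":[-0.7,-0.1,-0.1],"yaw":0},{"delta_pos":[-0.7,0,-0.1],"yaw":0},{"delta_pos":[-1,-0.1,-0.2],"yaw":0},{"delta_pos":[-1,0,-0.3],"yaw":0},{"delta_pos":[-1,-0.1,-0.3],"yaw":0},{"delta_pos":[0,0,0],"yaw":0}]'
```

```text
clock: 7.38
eef_pos: [608.8, -182.0, 174.3]
tool_rot: [3.141, -0.001, -3.071]
force: [0.5, 0.1, -0.1]
width: 0.3
gripper_force: 0.0
clock: 7.88
eef_pos: [562.8, -186.5, 164.8]
tool_rot: [3.141, -0.001, -3.074]
force: [-0.3, 0.2, 0.1]
width: 0.2
gripper_force: 0.0
```

```bash
python3 - <<'E'
from arc import *
p=get_image('side');cv2.imwrite('pics/s3.png',cv2.resize(p['color'][60:220,200:420,::-1],None,fx=3,fy=3,interpolation=2))
E
```

```text
(no output)
```

View pics/s3.png

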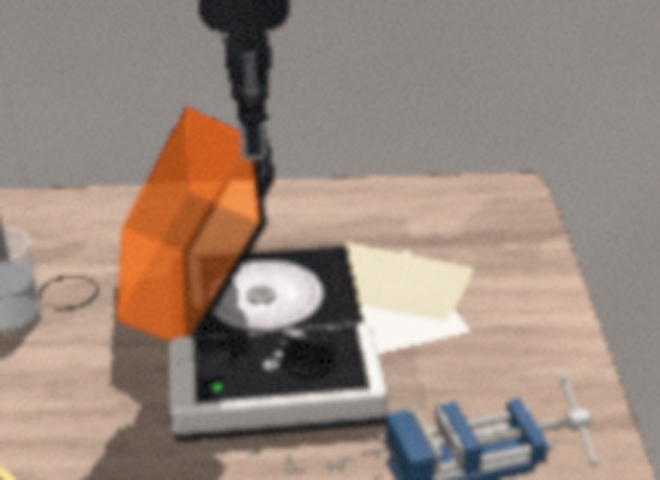

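The hood is following: the fingertip is behind the lip at (260,160). I'll continue along the arc.

```bash
python3 -m handwheel '[{"delta_pos":[-1,-0.1,-0.7],"yaw":0},{"delta_pos":[-1,-0.1,-0.7],"yaw":0},{"delta_pos":[-0.9,0,-0.8],"yaw":0},{"delta_pos":[-0.9,-0.1,-0.8],"yaw":0},{"delta_pos":[-0.8,-0.1,-0.8],"yaw":0},{"delta_pos":[-0.7,0,-0.8],"yaw":0},{"delta_pos":[-0.7,-0.1,-0.9],"yaw":0},{"delta_pos":[-0.6,0,-0.9],"yaw":0},{"delta_pos":[0,0,0],"yaw":0}]'
```

```text
clock: 8.68
eef_pos: [497.8, -190.9, 99.6]
tool_rot: [3.141, -0.002, -3.073]
force: [-0.9, 0.5, -1.1]
width: -0.1
gripper_force: 0.0
```

```bash
python3 -m handwheel '[{"delta_pos":[-0.6,0,-0.9],"yaw":0},{"delta_pos":[-0.5,-0.1,-0.9],"yaw":0},{"delta_pos":[-0.4,0,-1],"yaw":0},{"delta_pos":[-0.4,-0.1,-1],"yaw":0},{"delta_pos":[-0.3,0,-1],"yaw":0},{"delta_pos":[-0.2,0,-1],"yaw":0},{"delta_pos":[0,0,0],"yaw":0}]'
python3 - <<'E'
from arc import *
p=get_image('side');cv2.imwrite('pics/s4.png',cv2.resize(p['color'][60:220,200:420,::-1],None,fx=3,fy=3,interpolation=2))
E
```

```text
clock: 9.27
eef_pos: [474.9, -192.8, 41.5]
tool_rot: [3.141, -0.002, -3.073]
force: [-0.1, 0.2, -0.1]
width: -0.1
gripper_force: 0.0
```

View pics/s4.png

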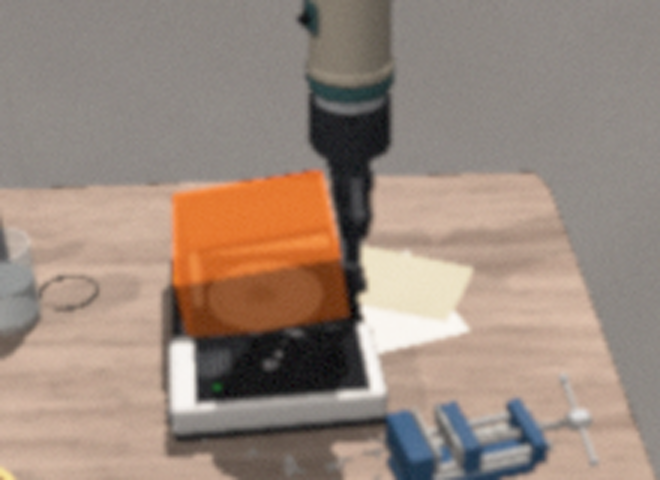

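The hood is nearly shut, with the finger on the lip (355,305). I'll press the last 20 mm while watching the force.

```bash
python3 -m handwheel '[{"delta_pos":[-0.3,0,-0.8],"yaw":0},{"delta_pos":[-0.1,0,-0.7],"yaw":0},{"delta_pos":[0,0,-0.3],"yaw":0},{"delta_pos":[0,0,0],"yaw":0},{"delta_pos":[0,0,0],"yaw":0}]'
```

```text
clock: 9.73
eef_pos: [468.9, -192.9, 23.7]
tool_rot: [3.14, -0.004, -3.073]
force: [-5.9, -0.4, -0.4]
width: 0.3
gripper_force: 0.8
```

```bash
python3 -m handwheel '[{"delta_pos":[-0.3,0,-0.2],"yaw":0},{"delta_pos":[0,0,-0.2],"yaw":0},{"delta_pos":[0,0,0],"yaw":0},{"delta_pos":[0,0,0],"yaw":0}]'
```

```text
clock: 10.07
eef_pos: [468.4, -193.0, 21.8]
tool_rot: [-3.141, 0.001, -3.073]
force: [-4.4, 0.9, 17.0]
width: 0.3
gripper_force: 8.5
```

Resistance (17 N) at z = 21.8 mm matches the shut lip height of 22 mm. One small extra press, then back off and verify.

```bash
python3 -m handwheel '[{"delta_pos":[0,0,-0.2],"yaw":0},{"delta_pos":[0,0,0],"yaw":0},{"delta_pos":[0,0,0],"yaw":0}]'
python3 -m handwheel '[{"delta_pos":[-0.2,0,0.4],"yaw":0},{"delta_pos":[-0.7,0,1],"yaw":0},{"delta_pos":[-1.5,0,1],"yaw":0},{"delta_pos":[-1,0,2],"yaw":0},{"delta_pos":[0,0,4],"yaw":0},{"delta_pos":[0,0,4],"yaw":0},{"delta_pos":[0,0,4],"yaw":0},{"delta_pos":[0,0,4],"yaw":0},{"delta_pos":[0,0,0],"yaw":0}]'
python3 - <<'E'
from arc import *
p=get_image('side')
s=status.read_state();T=np.eye(4);T[:3,:3]=Rot.from_euler('xyz',s['tool_rot']).as_matrix();T[:3,3]=s['eef_pos']
q=get_image('wrist');C=T@np.array(q['hand_eye'])
A=cv2.resize(p['color'][80:380,220:420],(400,600));B=cv2.resize(q['color'][:,:,:],(400,250))
im=np.zeros((600,800,3),np.uint8);im[:,:400]=A;im[:250,400:]=B
cv2.imwrite('pics/f.png',im[:,:,::-1])
V,U=np.mgrid[0:400:3,0:640:3]
P=np.array([world(q,u,v,T=C) for u,v in zip(U.ravel(),V.ravel())])
L=(P-[*hinge,14]);x=L[:,:2]@ex;y=-L[:,0]*ex[1]+L[:,1]*ex[0]
for a in range(-170,0,20):
    m=(abs(y)<35)&(x>a)&(x<a+20)
    if m.sum():print(a,m.sum(),np.median(P[m,2]).round(1))
m=(abs(y)<35)&(x>-172)&(x<-155);print('lip z',m.sum(),np.median(P[m,2]) if m.sum() else '')
E
```

```text
clock: 10.32
eef_pos: [468.5, -193.0, 21.6]
tool_rot: [-3.141, 0.002, -3.073]
force: [-7.3, 1.3, 35.8]
width: -0.1
gripper_force: 18.0
clock: 11.07
eef_pos: [438.7, -194.8, 229.6]
tool_rot: [-3.136, 0.014, -3.072]
force: [0.9, -0.8, 0.1]
width: 0.4
gripper_force: 0.0
-170 114 21.3
-150 309 78.3
-130 46 88.1
-110 10 88.1
-90 1 88.5
-30 15 88.2
-10 10 88.3
lip z 105 20.821786619269005
```

View pics/f.png

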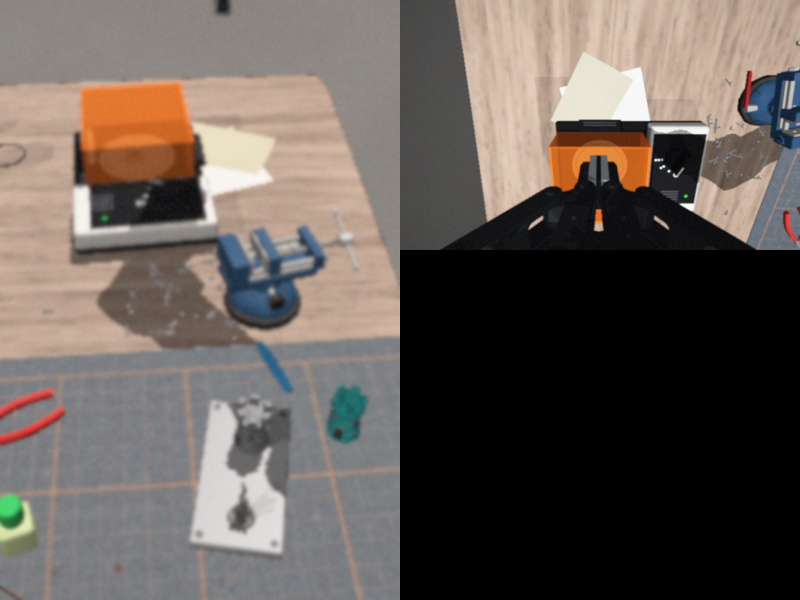

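The hood is shut: its top reads a level 88 mm front to rear, and the lip is at about 21 mm. The dial is still at one dot, and the tower and figure stand on their plate. Handing in.

```bash
python3 -c "
from cell import ctrl
print(ctrl.finish_job())"
```

```text
the job is handed in; nothing more can be done
None
```

I turned the dial to one dot for the disc, swung the hood fully shut, left the three prints standing where they were, and handed the job in at about 11 s; I couldn't make out the lamp's glow in the last pictures, so I judged the hood shut by its measured height.

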